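Stack the storage pots on their base in order and close them with the lid

ROBOT

A 7-joint arm with a two-finger parallel gripper is mounted at the origin on a cart in front of the work surface, level with it; the furniture and walls round the work are solid. World frame = base frame: x ahead of the robot, y to its left, z up, the work surface at z = 0. Lengths are in m, angles in rad, forces in N, time in s.
With the tool pointing down it reaches from about 0.425 to 0.925 m from the base axis. Payload 6.8 kg.
Tool frame: the origin (TCP) lies between the finger pads; the fingertips stand 17 mm ahead of it and the grasp point (between the pads) lies 2 mm behind it; z points along the fingers, y is the line along which they close (so a half turn about z gives the same grasp; the last joint's range is limited). The gripper opens to 88 mm and grips with 3 to 60 N. Pads are 20 mm wide; open, the fingers measure 115 mm over their backs; the gripper's body (75 mm by 178 mm) begins 61 mm behind the grasp point.
Start: joints at [1.107, 0.477, 0.022, 1.555, -0.011, 1.109, -0.083], TCP at [0.235, -0.633, 0.24] pointing down, gripper open.
Joint ranges: [-2.96, 2.96], [-0.34, 2.1], [-1.41, 1.46], [0.24, 2.44], [-1.37, 4.51], [0.17, 1.92], [-2.96, 2.96]. Speed limits (rad/s): [2.39, 2.39, 3.14, 3.14, 3.14, 3.14, 3.14].

INTERFACE

Orientations are given as a 3x3 rotation matrix whose columns are the frame's x, y, z axes.
In Python, from station import r, viewer, spotter gives the robot as it stands.
- The arm moves only by the tool carry_out, never from a script. Its argument "moves" is text: rows parted by semicolons, each of 5 numbers parted by spaces: the finger opening in mm, from 0 to 87.8, then the shift along the tool's x, y, z in mm, then the turn about the tool's z in rad. A call has 1 to 20 rows; each row shifts and turns the commanded pose from where the row before left it, along the tool's axes as they then stand; what a row does not reach is not made up. A row lasts 1/12 s, in which the tool goes at most 41.7 mm and 7.16 degrees, less where a joint would pass 70% of its speed; a pose out of reach is approached as far as the arm can. A call with a gripper value outside its range is refused whole. The fingers move at their own pace and stop on an object; the grip force is fixed at half the most. Time passes only in rows, so rows that do not move let the fingers close. It gives the time, the measured TCP pose, the force, the opening and the grip force at its end, in the units of the state.
- r.sense(): the state, without advancing time (a new reading comes with each control period).
- viewer.snapshot(name): name is "scene" or "top"; returns (picture, depth): 480x640x3 uint8, red, green, blue; 480x640 float32, m along the optical axis (not along the pixel's ray), 0 where there is no reading.
- viewer.camera_info(name): a dict with "vertical_fov" (degrees; the focal length in pixels is half the picture's height over the tangent of half this angle, whatever the lens; pixels are square), "cx", "cy" (the principal point, pixels), "k1" (the pictures are not rectified: a ray, as slopes to the right and down, at radius r is drawn at 1 + k1 r^2 times it, then the intrinsics apply), "origin" and "orientation" of the camera in the world. Camera axes: x right, y down, z forward; pixel columns grow to the right and rows downward; lengths in m; the calibration is good to about 2 mm. A picture is of the moment at which its call begins. camera_info takes no time and is no camera call.
- r.close_job(): hands the job in; it is judged then, once.
Trained networks look in the newest picture that a camera, given by its name, has taken for a name from the list of things; names that differ only in an ending like _2 or _b are one class to them, and where a whole thing is asked for, a point or a joint stands for the part that bears it (a point fixed in the world has none). Each returns a list of dicts, best first, with "p" (0 to 1); they miss things now and then, are a little off and sometimes report something else, mostly with a low value. They report only what shows in the picture. A call takes as long as a camera call. They do not tell look-alikes from the thing itself.
- spotter.search_frame(camera, query): "position" ([x, y, z] in m, in world coordinates, good to about 4 mm: the middle of the surface that is visible of it).
The state is a dict: "time": time; "q": joint angles; "joint_vel": joint speeds; "joint_efforts": joint torques, N m; "tcp_pos": TCP position; "eef_rot": TCP orientation; "wrist_force": force on the tool from outside, world axes, zero at the start; "moment": the same for the moment, N m; "width": finger opening in m; "grasp_force": force on a finger pad.
Only numpy, scipy, OpenCV 4.12 (cv2) and the standard library are available. Lean on these libraries where they do the work, as an engineer would, in place of code of your own. Each camera call takes 0.05 s, during which the arm holds its last target. There are 200 camera calls.

TASK

Put the pot tower back together on its wooden base: the blue pot in the base's round socket, the white pot in the mouth of the blue one, the yellow pot in the mouth of the white one, and the wooden lid on top of the yellow pot, working from the bottom up, each one upright and seated fully home. Let go of everything, and leave the egg timer, the salt shaker and the garlic where they stand.

Things in the scene. Friction and masses are not known exactly. Their poses are not given: they have to be found in the camera images.
- base_socket (a point): fixed square light-wood base, 70 x 70 x 15 mm, lying on the worktop, with a round socket in its middle, 51 mm wide, 10 mm deep. Point: centre of the socket's mouth, level with the top of the base (15 mm above the worktop); z up. A pot's foot goes wholly into the socket; its shoulder then rests on the base's top.
- pot_blue_center (a point): loose dark blue round pot, empty, open at the top, upright. 56 mm wide outside, 54 mm high, wall 3 mm (mouth 50 mm), straight sides. Under its shoulder a white foot, 8 mm high, 37 mm wide at the bottom, 45 mm at the top, drops into another pot's mouth or the base's socket until the shoulder rests on the rim; stacked pots stand 46 mm apart. 0.12 kg. Point: its centre, 27 mm above its underside; z up.
- pot_white_center (a point): loose white round pot, empty, open at the top, upright. 56 mm wide outside, 54 mm high, wall 3 mm (mouth 50 mm), straight sides. Under its shoulder a white foot, 8 mm high, 37 mm wide at the bottom, 45 mm at the top, drops into another pot's mouth or the base's socket until the shoulder rests on the rim; stacked pots stand 46 mm apart. 0.12 kg. Point: its centre, 27 mm above its underside; z up.
- pot_yellow_center (a point): loose yellow round pot, empty, open at the top, upright. 56 mm wide outside, 54 mm high, wall 3 mm (mouth 50 mm), straight sides. Under its shoulder a white foot, 8 mm high, 37 mm wide at the bottom, 45 mm at the top, drops into another pot's mouth or the base's socket until the shoulder rests on the rim; stacked pots stand 46 mm apart. 0.12 kg. Point: its centre, 27 mm above its underside; z up.
- lid_knob (a point): loose round dark-wood lid with an upright knob, standing on its plug. Disc 60 mm wide, 8 mm thick; under it a cork plug 8 mm high, 37 to 45 mm wide, fits a pot's mouth until the disc rests on the rim; above it a knob 26 mm high, 18 to 20 mm wide. 0.06 kg. Point: middle of the knob, 29 mm above the plug's underside, 13 mm above the disc, 13 mm below the knob's top; z up.
- egg_timer: loose kitchen egg timer, white with an orange-red top, 63 mm across, 47 mm high; origin at the centre of its underside. It is to be left alone.
- salt_shaker: loose glass salt shaker with a grey top, 44 mm across, 90 mm high; origin at the centre of its underside. It is to be left alone.
- garlic_bulb: loose pale garlic bulb, about 56 mm across and 56 mm high; origin at the centre of its underside. It is to be left alone.
There are look-alikes about, which are no part of the job. Leave any green or turquoise look-alike of the part that bears pot_white_center alone.

How it is judged:
By the outcome, as a careful person would: the job done as asked, in the order asked, and still so for the second after the job is handed in, with the robot touching nothing.
It also fails if it takes over 128 s, if anything falls off the work surface, if the arm or the gripper's body presses on something with over 40 N, if the wrist force passes 120 N, or if a joint passes its speed limit or range.

## Working session

There is one attempt and no reset: what is moved stays moved. The work goes in short steps, Python scripts to look and compute and a tool call to move; the robot and the scene stay as the last step left them, time stands still between calls to the robot, and variables do not carry over. Pictures are saved under pics/ and viewed, at most 14 in all, crops included, and the job is handed in when it is done.

Besides the shell and the picture viewer there is one more tool, called after ">>>" by a JSON object that holds its "fn" and its "kwargs", one argument or row to a line. carry_out: Moves the arm, as the interface text tells. Its arguments: {"type":"object","properties":{"moves":{"type":"string"}},"required":["moves"]}

```bash
ls; mkdir -p pics; cat > h.py <<'E'
import numpy as np, cv2
from station import r, viewer, spotter
def rays(cam,uv):
    c=viewer.camera_info(cam); f=240/np.tan(np.radians(c["vertical_fov"])/2)
    K=np.array([[f,0,c["cx"]],[0,f,c["cy"]],[0,0,1]])
    p=cv2.undistortPoints(np.array(uv,float).reshape(-1,1,2),K,np.array([c["k1"],0,0,0,0],float)).reshape(-1,2) if False else None
    d=(np.array(uv,float).reshape(-1,2)-[c["cx"],c["cy"]])/f
    u=d.copy()
    for _ in range(20): u=d/(1+c["k1"]*(u**2).sum(1,keepdims=True))
    return u,np.array(c["origin"]),np.array(c["orientation"])
def cloud(cam,depth):
    v,u=np.mgrid[0:480,0:640]
    s,o,R=rays(cam,np.stack([u.ravel(),v.ravel()],1))
    P=np.c_[s,np.ones(len(s))]*depth.reshape(-1,1)
    return (P@R.T+o).reshape(480,640,3)
E
python3 - <<'E'
from h import *
s=r.sense(); print(s["tcp_pos"],s["eef_rot"],s["time"],s["wrist_force"])
for c in ("scene","top"):
    im,d=viewer.snapshot(c); cv2.imwrite(f"pics/{c}0.png",im[...,::-1]); np.savez(f"{c}0.npz",im=im,d=d)
    print(c,viewer.camera_info(c))
    for q in "base_socket pot_blue_center pot_white_center pot_yellow_center lid_knob egg_timer salt_shaker garlic_bulb".split():
        print(q,[(np.round(x["position"],3).tolist(),round(x["p"],2)) for x in spotter.search_frame(c,q)[:4]])
E
```

```text
pics
[ 0.23491852 -0.63218902  0.23869184] [[ 9.37342207e-01  3.48409238e-01 -7.68324467e-04]
 [ 3.48410052e-01 -9.37340795e-01  1.63409858e-03]
 [-1.50846827e-04 -1.79940153e-03 -9.99998370e-01]] 0.0 [-0.9175439   0.14795734 -0.97741551]
scene {'vertical_fov': 49.0128677687685, 'cx': 316.4986923803434, 'cy': 228.7390171521432, 'k1': -0.13564404136070982, 'origin': array([-0.10321231,  0.77954861,  0.62864385]), 'orientation': array([[-0.79906929, -0.30219326,  0.5197764 ],
       [-0.60120325,  0.39218207, -0.69623838],
       [ 0.00655157, -0.86883397, -0.49506021]])}
base_socket [([0.439, 0.286, 0.012], 0.58)]
pot_blue_center [([0.429, -0.381, 0.036], 0.83)]
pot_white_center [([0.56, -0.287, 0.038], 0.98), ([0.46, -0.014, 0.036], 0.77), ([0.562, -0.388, 0.039], 0.66)]
pot_yellow_center [([0.537, -0.179, 0.039], 0.93)]
lid_knob [([0.587, 0.148, 0.02], 0.75)]
egg_timer [([0.568, -0.006, 0.026], 0.81)]
salt_shaker [([0.423, 0.15, 0.048], 0.58)]
garlic_bulb [([0.425, -0.202, 0.032], 0.6)]
top {'vertical_fov': 51.396050995920675, 'cx': 327.18365826046403, 'cy': 243.99594902110917, 'k1': -0.0010166641733063914, 'origin': array([ 0.27654625, -0.02468044,  1.24764028]), 'orientation': array([[ 0.01271573, -0.98448872,  0.17498651],
       [-0.99986234, -0.01438421, -0.00826989],
       [ 0.01065866, -0.17485726, -0.9845361 ]])}
base_socket [([0.438, 0.284, 0.016], 0.88)]
pot_blue_center [([0.432, -0.401, 0.02], 0.86)]
pot_white_center [([0.571, -0.303, 0.027], 0.63), ([0.576, -0.407, 0.021], 0.56)]
pot_yellow_center [([0.552, -0.196, 0.016], 0.96)]
lid_knob []
egg_timer [([0.576, -0.019, 0.036], 0.84)]
salt_shaker [([0.43, 0.128, 0.079], 0.84)]
garlic_bulb [([0.43, -0.213, 0.038], 0.63)]
```

View pics/scene0.png

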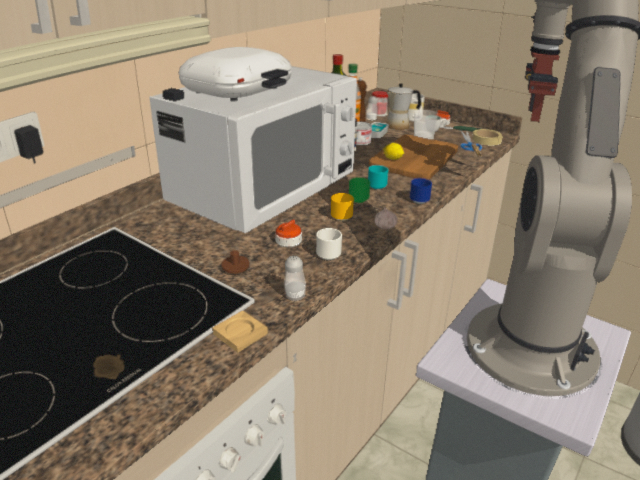

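View pics/top0.png

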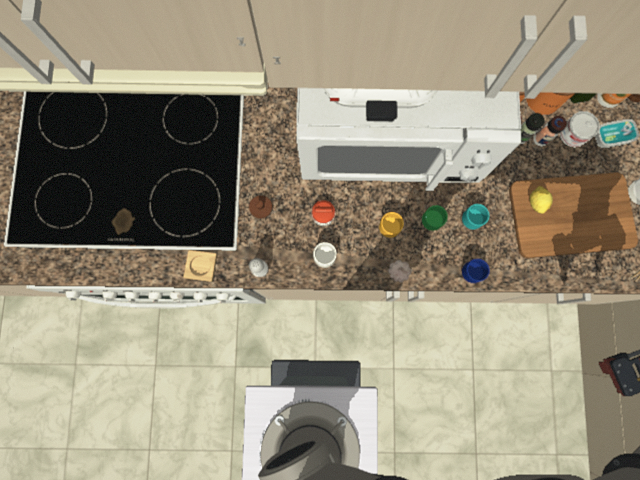

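The scene shows the white pot at (329,243), egg timer (289,233), lid (235,262), base (240,331), yellow (342,207), blue (421,190), and the green and turquoise look-alikes at (359,190) and (377,177). The top view agrees: base (200,265), lid (261,206), white (325,255), yellow (392,224), blue (476,271). The networks only put the real white pot second (0.46,-0.014). Next I'll fit the rims from depth in both views.

```bash
cat >> h.py <<'E'
def fitc(P):
    A=np.c_[P[:,:2],np.ones(len(P))]; 
    s=np.linalg.lstsq(A,(P[:,:2]**2).sum(1),rcond=None)[0]
    return s[0]/2,s[1]/2,np.sqrt(max(0,s[2]+s[0]**2/4+s[1]**2/4))
def near(C,xy,zlo,zhi,rad=.05):
    P=C.reshape(-1,3); return P[(np.hypot(P[:,0]-xy[0],P[:,1]-xy[1])<rad)&(P[:,2]>zlo)&(P[:,2]<zhi)]
E
python3 - <<'E'
from h import *
obj=dict(base=(.438,.284),blue=(.43,-.395),white=(.46,-.016),yellow=(.543,-.19),green=(.566,-.3),lid=(.587,.148))
for c in ("scene","top"):
    z=np.load(c+"0.npz"); C=cloud(c,z["d"]); C[z["d"]==0]=9
    for n,xy in obj.items():
        P=near(C,xy,.006,.12)
        top=np.percentile(P[:,2],98) if len(P) else 0
        rim=P[P[:,2]>top-.006] 
        cc=cv2.minEnclosingCircle(rim[:,:2].astype(np.float32)) if len(rim)>3 else None
        print(c,n,len(P),"top",round(top,4),"rim n",len(rim),np.round(fitc(rim),4),"enc",np.round(cc[0],4),round(cc[1],4),"bbox",np.round([P[:,0].min(),P[:,0].max(),P[:,1].min(),P[:,1].max()],3))
    print("table z",np.round(np.median(near(C,(.5,.06),-.03,.03,.03)[:,2]),4))
E
```

```text
scene base 851 top 0.0156 rim n 701 [0.4373 0.2837 0.0342] enc [0.4383 0.2833] 0.0484 bbox [0.399 0.485 0.245 0.322]
scene blue 443 top 0.0526 rim n 102 [ 0.432  -0.3971  0.0263] enc [ 0.4317 -0.3968] 0.03 bbox [ 0.403  0.46  -0.427 -0.367]
scene white 716 top 0.0541 rim n 145 [ 0.4658 -0.0272  0.0263] enc [ 0.4666 -0.0272] 0.0303 bbox [ 0.437  0.495 -0.056  0.003]
scene yellow 539 top 0.054 rim n 115 [ 0.5446 -0.1919  0.0266] enc [ 0.5454 -0.1911] 0.0307 bbox [ 0.516  0.572 -0.221 -0.16 ]
scene green 450 top 0.0542 rim n 104 [ 0.5642 -0.3009  0.0263] enc [ 0.5641 -0.3014] 0.0313 bbox [ 0.535  0.594 -0.331 -0.27 ]
scene lid 455 top 0.0414 rim n 51 [0.5914 0.1382 0.0076] enc [0.592  0.1382] 0.0108 bbox [0.56  0.622 0.105 0.169]
table z -0.0008
top base 614 top 0.0196 rim n 324 [0.4385 0.2807 0.0341] enc [0.4369 0.2817] 0.047 bbox [0.389 0.485 0.236 0.319]
top blue 531 top 0.0567 rim n 82 [ 0.4324 -0.3994  0.0261] enc [ 0.432  -0.3993] 0.0281 bbox [ 0.405  0.46  -0.427 -0.362]
top white 451 top 0.0559 rim n 84 [ 0.4668 -0.029   0.0262] enc [ 0.4667 -0.0291] 0.0279 bbox [ 0.418  0.499 -0.056  0.026]
top yellow 479 top 0.0563 rim n 81 [ 0.5448 -0.1934  0.0263] enc [ 0.5445 -0.1938] 0.028 bbox [ 0.514  0.572 -0.235 -0.143]
top green 496 top 0.0562 rim n 90 [ 0.5644 -0.3023  0.0262] enc [ 0.5646 -0.3026] 0.0284 bbox [ 0.524  0.592 -0.341 -0.274]
top lid 432 top 0.043 rim n 47 [0.5914 0.1358 0.0071] enc [0.5921 0.1358] 0.0102 bbox [0.562 0.621 0.106 0.197]
table z 0.0001
```

>>> {"fn": "carry_out", "kwargs": {
  "moves": "87 0 0 0 0.119; 87 0 0 0 0.119; 87 0 0 0 0.119; 87 22 -26 0 0; 87 22 -26 0 0; 87 22 -26 0 0; 87 22 -26 0 0; 87 22 -26 0 0; 87 22 -26 0 0; 87 22 -26 0 0; 87 22 -26 0 0; 87 22 -26 0 0; 87 0 0 25 0; 87 0 0 30 0; 87 0 0 30 0; 87 0 0 30 0; 87 0 0 0 0; 87 0 0 0 0"
}}

```text
time: 2.4
tcp_pos: [0.4327, -0.3984, 0.1239]
eef_rot: [[1.0, -0.001, -0.002], [-0.001, -1.0, 0.002], [-0.002, -0.002, -1.0]]
wrist_force: [-0.0, 0.1, 0.7]
width: 0.0874
grasp_force: 0.0
```

>>> {"fn": "carry_out", "kwargs": {
  "moves": "87 0 0 28 0; 87 0 0 28 0; 87 0 0 28 0; 87 0 0 0 0; 40 0 0 0 0; 40 0 0 0 0; 40 0 0 0 0; 40 0 0 0 0; 40 0 0 0 0; 40 0 0 0 0; 40 0 0 0 0; 40 0 0 0 0"
}}

```text
time: 3.4
tcp_pos: [0.4341, -0.3994, 0.042]
eef_rot: [[1.0, -0.001, 0.001], [-0.001, -1.0, -0.001], [0.001, 0.001, -1.0]]
wrist_force: [-1.2, 1.6, 7.7]
width: 0.0549
grasp_force: 30.0
```

```bash
python3 - <<'E'
from h import *
s=r.sense(); print(s["tcp_pos"],s["width"],s["grasp_force"],s["wrist_force"])
im,d=viewer.snapshot("scene"); cv2.imwrite("pics/g1.png",cv2.resize(im[120:300,320:560,::-1],None,fx=3,fy=3))
E
```

```text
[ 0.43413495 -0.39938575  0.04200924] 0.054865191348495844 30.002087652683258 [-1.22653353  1.56411628  7.70012955]
```

View pics/g1.png

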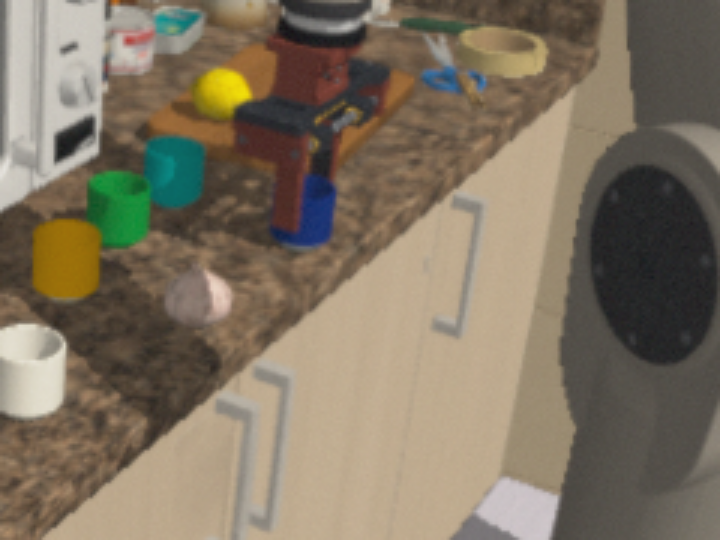

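The scene shows the gripper closed round the blue pot at about (305,215) of the crop, with the fingers either side of it. Lifting and carrying it to the base.

>>> {"fn": "carry_out", "kwargs": {
  "moves": "40 0 0 -15 0; 40 0 0 -35 0; 40 0 0 -35 0; 40 0 0 -35 0; 40 0 0 -35 0; 40 0 0 -25 0; 40 12 -30 0 0; 40 12 -30 0 0; 40 12 -30 0 0; 40 12 -30 0 0; 40 12 -30 0 0; 40 0 -33 0 0; 40 0 -33 0 0; 40 0 -33 0 0; 40 0 -33 0 0; 40 0 -33 0 0; 40 0 -33 0 0; 40 0 -33 0 0; 40 0 -33 0 0; 40 0 -33 0 0"
}}

```text
time: 5.12
tcp_pos: [0.4934, 0.0494, 0.2209]
eef_rot: [[1.0, -0.001, 0.0], [-0.001, -1.0, -0.0], [0.0, 0.0, -1.0]]
wrist_force: [0.9, 0.1, -1.1]
width: 0.0548
grasp_force: 30.0
```

```bash
cat > st.py <<'E'
from h import *
import sys
s=r.sense(); p=s["tcp_pos"]; np.set_printoptions(suppress=True,precision=4)
print(s["time"],p,s["q"],s["width"],s["grasp_force"],s["wrist_force"])
E
python3 st.py
```

```text
5.1167 [0.4934 0.0494 0.2209] [-0.0032  0.2179 -0.2546  1.9814  0.0674  0.9501 -1.8634] 0.05484056775417842 29.99818322248757 [ 0.903   0.052  -1.1023]
```

>>> {"fn": "carry_out", "kwargs": {
  "moves": "40 -6 -29 0 0; 40 -6 -29 0 0; 40 -6 -29 0 0; 40 -7 -29 0 0; 40 -7 -29 0 0; 40 -7 -29 0 0; 40 -7 -29 0 0; 40 -7 -25 0 0; 40 0 0 20 0; 40 0 0 25 0; 40 0 0 25 0; 40 0 0 25 0; 40 0 0 25 0; 40 0 0 0 0; 40 0 0 0 0"
}}

```text
time: 6.37
tcp_pos: [0.4405, 0.2754, 0.1001]
eef_rot: [[1.0, -0.001, -0.002], [-0.001, -1.0, -0.002], [-0.002, 0.002, -1.0]]
wrist_force: [0.5, 0.4, -0.8]
width: 0.0545
grasp_force: 30.0
```

```bash
python3 st.py; cat > look.py <<'E'
from h import *
import sys
# usage: name zlo zhi x y
n=sys.argv[1]; zlo,zhi,x,y=map(float,sys.argv[2:6])
for c in ("scene","top"):
    im,d=viewer.snapshot(c); np.savez(f"{c}_{n}.npz",im=im,d=d)
    cv2.imwrite(f"pics/{c}_{n}.png",im[...,::-1])
    C=cloud(c,d); C[d==0]=9
    P=near(C,(x,y),zlo,zhi,.045)
    print(c,len(P), np.round(fitc(P),4) if len(P)>3 else "", np.round(np.percentile(P[:,2],[2,50,98]),4) if len(P)>3 else "")
E
python3 look.py a .1 .16 .438 .283
python3 - <<'E'
import cv2,numpy as np
a=cv2.imread("pics/scene_a.png")[210:370,160:340]; b=cv2.imread("pics/top_a.png")[200:320,130:310]
cv2.imwrite("pics/ab.png",np.vstack([cv2.resize(x,None,fx=2.1,fy=2.1) for x in(a,b)]))
E
```

```text
6.3667 [0.4405 0.2754 0.1001] [-0.3932  0.4346 -0.3509  2.0226  0.2201  0.7229 -2.4523] 0.05454978722972765 29.99935945495963 [ 0.4953  0.4477 -0.7726]
scene 854 [0.4395 0.2787 0.0319] [0.1004 0.1145 0.1568]
top 0
```

View pics/ab.png

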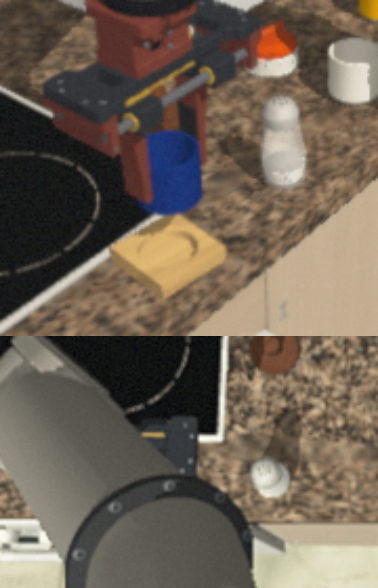

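The scene crop shows the blue pot (172,170) held upright just over the base socket (168,240), a little to one side. I'll measure its centre with the blue points.

```bash
cat >> h.py <<'E'
from scipy.optimize import least_squares
def held(c,n,lo,hi,x,y,mask):
    z=np.load(f"{c}_{n}.npz"); C=cloud(c,z["d"]); m=mask(cv2.cvtColor(z["im"],cv2.COLOR_RGB2HSV).astype(int))&(z["d"]>0)
    m=cv2.erode(m.astype(np.uint8),np.ones((2,2)))>0
    P=near(np.where(m[...,None],C,9),(x,y),lo,hi,.06)
    o=np.array(viewer.camera_info(c)["origin"])[:2]
    top=np.percentile(P[:,2],98); rim=P[P[:,2]>top-.006]
    f=least_squares(lambda p:np.hypot(rim[:,0]-p[0],rim[:,1]-p[1])-.0265,[x,y],loss="soft_l1",f_scale=.002).x
    return len(P),top,P[:,2].min(),f,len(rim),fitc(rim)
blue=lambda h:(h[...,0]>105)&(h[...,0]<130)&(h[...,1]>140)
yellow=lambda h:(h[...,0]>15)&(h[...,0]<32)&(h[...,1]>190)
white=lambda h:(h[...,1]<60)&(h[...,2]>120)
E
python3 -c "
from h import *
print(held('scene','a',.03,.16,.44,.277,blue))"
```

```text
(784, np.float64(0.1109261320559741), np.float64(0.06394332800569813), array([0.43866005, 0.27596079]), 138, (np.float64(0.4384197903155863), np.float64(0.27581956567675736), np.float64(0.026307096663879193)))
```

>>> {"fn": "carry_out", "kwargs": {
  "moves": "40 0 -7.5 0 0; 40 0 0 20 0; 40 0 0 18 0; 40 0 0 6 0; 40 0 0 3 0; 40 0 0 2 0; 40 0 0 1 0; 40 0 0 0 0; 40 0 0 0 0"
}}

```text
time: 7.22
tcp_pos: [0.4417, 0.2838, 0.0514]
eef_rot: [[1.0, -0.001, 0.001], [-0.001, -1.0, 0.001], [0.001, -0.001, -1.0]]
wrist_force: [-0.8, 0.4, -1.0]
width: 0.0546
grasp_force: 30.0
```

```bash
python3 st.py;python3 look.py b .1 .16 .438 .283; python3 -c "
from h import *
print(held('scene','b',.003,.16,.44,.277,blue))"
```

```text
7.2167 [0.4417 0.2838 0.0514] [-0.4329  0.5177 -0.3204  2.0376  0.27    0.6247 -2.5065] 0.05458777405204328 29.99920265749097 [-0.7668  0.3878 -1.0028]
scene 795 [0.4404 0.2846 0.0348] [0.1026 0.1388 0.1591]
top 4 [0.4662 0.2481 0.0049] [0.1359 0.1382 0.1574]
(746, np.float64(0.062022656063684775), np.float64(0.016443254699501808), array([0.43980156, 0.28453202]), 133, (np.float64(0.43910085300477014), np.float64(0.28400470998099475), np.float64(0.02582838486941096)))
```

>>> {"fn": "carry_out", "kwargs": {
  "moves": "40 0 0 2 0; 40 0 0 1 0; 40 0 0 0 0; 87 0 0 0 0; 87 0 0 0 0; 87 0 0 0 0; 87 0 0 0 0; 87 0 0 0 0; 87 0 0 0 0; 87 0 0 -20 0; 87 0 0 -35 0; 87 0 0 -35 0; 87 0 0 -35 0; 87 0 0 -35 0; 87 5 35 0 0; 87 5 35 0 0; 87 5 35 0 0; 87 5 35 0 0; 87 5 35 0 0; 87 5 35 0 0"
}}

```text
time: 8.98
tcp_pos: [0.4708, 0.0718, 0.2077]
eef_rot: [[1.0, -0.001, 0.0], [-0.001, -1.0, -0.0], [0.0, 0.0, -1.0]]
wrist_force: [0.6, 0.4, -0.3]
width: 0.0869
grasp_force: 0.0
```

```bash
python3 st.py;python3 look.py c .054 .07 .438 .283; python3 -c "
from h import *
print(held('scene','c',.003,.16,.44,.277,blue))"
```

```text
8.9833 [0.4708 0.0718 0.2077] [-0.0284  0.2042 -0.2864  2.0352  0.0727  0.9114 -1.9255] 0.08689128498427738 0.0 [ 0.6071  0.4097 -0.2885]
scene 224 [0.4392 0.2837 0.0259] [0.0542 0.0577 0.0609]
top 115 [0.44   0.2813 0.0262] [0.0543 0.0597 0.065 ]
(970, np.float64(0.05927688430465812), np.float64(0.015821098001108758), array([0.43914702, 0.28381329]), 206, (np.float64(0.4391016443894318), np.float64(0.2838959210222469), np.float64(0.02580023129664089)))
```

>>> {"fn": "carry_out", "kwargs": {
  "moves": "87 -1 33 0 0; 87 -1 33 0 0; 87 -2 33 0 0; 87 0 0 20 0; 87 0 0 33 0; 87 0 0 33 0; 87 0 0 0 0; 87 0 0 0 0"
}}

```text
time: 9.75
tcp_pos: [0.4657, -0.0249, 0.1209]
eef_rot: [[1.0, -0.0, -0.004], [-0.0, -1.0, 0.0], [-0.004, -0.0, -1.0]]
wrist_force: [-0.2, -0.0, 0.5]
width: 0.0871
grasp_force: 0.0
```

>>> {"fn": "carry_out", "kwargs": {
  "moves": "87 1 3 28 0; 87 0 0 28 0; 87 0 0 23 0; 87 0 0 0 0; 40 0 0 0 0; 40 0 0 0 0; 40 0 0 0 0; 40 0 0 0 0; 40 0 0 0 0; 40 0 0 0 0; 40 0 0 0 0; 40 0 0 0 0; 40 0 0 -15 0; 40 0 0 -35 0; 40 0 0 -35 0; 40 0 0 -35 0; 40 0 0 -35 0; 40 0 0 -20 0; 40 0 0 0 0"
}}

```text
time: 11.33
tcp_pos: [0.4704, -0.0285, 0.2223]
eef_rot: [[1.0, -0.002, 0.008], [-0.001, -1.0, -0.0], [0.008, 0.0, -1.0]]
wrist_force: [0.2, 0.5, -1.8]
width: 0.0548
grasp_force: 30.0
```

```bash
python3 st.py;python3 look.py d .1 .16 .466 -.028;  python3 -c "
from h import *
print(held('scene','d',.1,.26,.467,-.028,white))"
```

```text
11.3333 [ 0.4704 -0.0285  0.2223] [ 0.1329  0.1687 -0.2278  2.0385  0.0485  0.9308 -1.6927] 0.054796326838682526 29.999589566141367 [ 0.2083  0.5062 -1.8184]
scene 0  
top 0  
(558, np.float64(0.23170614949357166), np.float64(0.17831490415509288), array([ 0.4680458 , -0.02862845]), 100, (np.float64(0.46766660970175566), np.float64(-0.02892535254773887), np.float64(0.02617904291621595)))
```

>>> {"fn": "carry_out", "kwargs": {
  "moves": "40 0 -31 0 0; 40 0 -31 0 0; 40 -3 -31 0 0; 40 -3 -31 0 0; 40 -3 -31 0 0; 40 -4 -31 0 0; 40 -4 -31 0 0; 40 -4 -31 0 0; 40 -4 -31 0 0; 40 -4 -33 0 0; 40 0 0 20 0; 40 0 0 30 0; 40 0 0 30 0; 40 0 0 8 0; 40 0 0 0 0; 40 0 0 0 0"
}}

```text
time: 12.77
tcp_pos: [0.4388, 0.2832, 0.1291]
eef_rot: [[1.0, -0.001, -0.002], [-0.001, -1.0, -0.001], [-0.002, 0.001, -1.0]]
wrist_force: [0.6, 0.2, -0.7]
width: 0.0547
grasp_force: 30.0
```

```bash
python3 st.py;python3 look.py e .1 .16 .466 -.028;  python3 -c "
from h import *
print(held('scene','e',.07,.16,.44,.28,white))
print(held('scene','e',.003,.16,.44,.28,blue))"
```

```text
12.7667 [0.4388 0.2832 0.1291] [-0.3695  0.3987 -0.3945  1.996   0.2112  0.788  -2.4583] 0.054693988186867264 29.9995182082057 [ 0.5829  0.1806 -0.7109]
scene 0  
top 0  
(940, np.float64(0.13811103772791122), np.float64(0.08340016755160462), array([0.43645857, 0.28378465]), 173, (np.float64(0.4361565280342101), np.float64(0.28352863093036235), np.float64(0.02616981001378512)))
(861, np.float64(0.059385902456232494), np.float64(0.01638237318327962), array([0.43911075, 0.28369359]), 139, (np.float64(0.43840075199434847), np.float64(0.2845730412855721), np.float64(0.025406519149194843)))
```

>>> {"fn": "carry_out", "kwargs": {
  "moves": "40 2.5 0 0 0; 40 0 0 10 0; 40 0 0 10 0; 40 0 0 5 0; 40 0 0 3 0; 40 0 0 2 0; 40 0 0 1 0; 40 0 0 0 0; 40 0 0 0 0"
}}

```text
time: 13.62
tcp_pos: [0.4419, 0.2836, 0.0988]
eef_rot: [[1.0, -0.001, 0.0], [-0.001, -1.0, 0.0], [0.0, -0.0, -1.0]]
wrist_force: [0.9, 0.1, -1.3]
width: 0.0545
grasp_force: 30.0
```

```bash
python3 st.py;python3 look.py f .1 .16 .466 -.028;  python3 -c "
from h import *
print(held('scene','f',.05,.16,.44,.28,white))
print(held('scene','f',.003,.16,.44,.28,blue))"
```

```text
13.6167 [0.4419 0.2836 0.0988] [-0.3837  0.4464 -0.3776  2.0115  0.2422  0.7258 -2.4819] 0.05454766875787518 29.999560955911875 [ 0.869   0.0503 -1.2674]
scene 0  
top 0  
(906, np.float64(0.10773024180188881), np.float64(0.05357271734643454), array([0.43950342, 0.28407792]), 163, (np.float64(0.43931512072299517), np.float64(0.28391668828829486), np.float64(0.02628866705780437)))
(479, np.float64(0.05647576010564639), np.float64(0.015278946508728741), array([0.4388564 , 0.28389693]), 72, (np.float64(0.4378230376573158), np.float64(0.2849927383366162), np.float64(0.025231833340965078)))
```

>>> {"fn": "carry_out", "kwargs": {
  "moves": "40 0 0 1 0; 40 0 0 0 0; 87 0 0 0 0; 87 0 0 0 0; 87 0 0 0 0; 87 0 0 0 0; 87 0 0 0 0; 87 0 0 0 0; 87 0 0 -20 0; 87 0 0 -30 0; 87 0 0 -30 0; 87 0 0 -30 0; 87 8 34 0 0; 87 8 34 0 0; 87 8 34 0 0; 87 8 34 0 0; 87 8 34 0 0; 87 8 34 0 0; 87 8 34 0 0; 87 8 34 0 0"
}}

```text
time: 15.38
tcp_pos: [0.5055, 0.0097, 0.2078]
eef_rot: [[1.0, -0.001, 0.0], [-0.001, -1.0, -0.0], [0.0, 0.0, -1.0]]
wrist_force: [0.8, 1.0, 1.0]
width: 0.0871
grasp_force: 0.0
```

```bash
python3 st.py;python3 look.py g .1 .12 .439 .284;  python3 -c "
from h import *
print(held('scene','g',.05,.16,.44,.28,white))
print(held('scene','g',.003,.16,.44,.28,blue))"
```

```text
15.3833 [0.5055 0.0097 0.2078] [ 0.0941  0.2511 -0.2754  1.9734  0.0847  0.9276 -1.7959] 0.08712162542130383 0.0 [0.8109 1.0313 1.0281]
scene 249 [0.4389 0.2833 0.0261] [0.1003 0.1038 0.1069]
top 128 [0.4397 0.2811 0.0263] [0.1005 0.1056 0.1109]
(1091, np.float64(0.10589880944917543), np.float64(0.05535592219710428), array([0.43866181, 0.28350478]), 217, (np.float64(0.4386068662324606), np.float64(0.2834524428015037), np.float64(0.02595907163882472)))
(459, np.float64(0.054154590480895395), np.float64(0.015187544896108296), array([0.43940195, 0.28397716]), 78, (np.float64(0.43861958669508494), np.float64(0.2847534990298394), np.float64(0.025604352532997466)))
```

>>> {"fn": "carry_out", "kwargs": {
  "moves": "87 7 34 0 0; 87 7 34 0 0; 87 7 34 0 0; 87 7 34 0 0; 87 7 34 0 0; 87 6 33 0 0; 87 0 0 20 0; 87 0 0 33 0; 87 0 0 33 0; 87 0 0 0 0; 87 0 0 0 0"
}}

```text
time: 16.4
tcp_pos: [0.5451, -0.1906, 0.1206]
eef_rot: [[1.0, -0.0, -0.004], [-0.0, -1.0, 0.001], [-0.004, -0.001, -1.0]]
wrist_force: [0.6, -0.2, 2.6]
width: 0.087
grasp_force: 0.0
```

>>> {"fn": "carry_out", "kwargs": {
  "moves": "87 1.5 2 28 0; 87 0 0 28 0; 87 0 0 23 0; 87 0 0 0 0; 40 0 0 0 0; 40 0 0 0 0; 40 0 0 0 0; 40 0 0 0 0; 40 0 0 0 0; 40 0 0 0 0; 40 0 0 0 0; 40 0 0 0 0; 40 0 0 -15 0; 40 0 0 -35 0; 40 0 0 -35 0; 40 0 0 -35 0; 40 0 0 -35 0; 40 0 0 -30 0; 40 0 0 -20 0; 40 0 0 0 0"
}}

```text
time: 18.07
tcp_pos: [0.55, -0.1943, 0.253]
eef_rot: [[1.0, -0.002, 0.008], [-0.002, -1.0, -0.002], [0.008, 0.002, -1.0]]
wrist_force: [0.7, -0.3, 0.1]
width: 0.0561
grasp_force: 30.0
```

```bash
python3 st.py;python3 look.py i .1 .16 .466 -.028;  python3 -c "
from h import *
print(held('scene','i',.1,.3,.546,-.193,yellow))"
```

```text
18.0667 [ 0.55   -0.1943  0.253 ] [ 0.3681  0.3175 -0.1694  1.7632  0.0613  1.0573 -1.395 ] 0.05610092465011514 29.999813307076693 [ 0.6661 -0.2871  0.0681]
scene 0  
top 0  
(369, np.float64(0.2610555088668375), np.float64(0.21789239408595001), array([ 0.54596993, -0.19415544]), 73, (np.float64(0.5455460940148048), np.float64(-0.19438831334738965), np.float64(0.02630485909369321)))
```

>>> {"fn": "carry_out", "kwargs": {
  "moves": "40 -7 -30 0 0; 40 -7 -32 0 0; 40 -7 -32 0 0; 40 -7 -32 0 0; 40 -7 -32 0 0; 40 -7 -32 0 0; 40 -7 -32 0 0; 40 -7 -32 0 0; 40 -7 -32 0 0; 40 -7 -32 0 0; 40 -7 -32 0 0; 40 -7 -32 0 0; 40 -7 -32 0 0; 40 -7 -32 0 0; 40 -7 -32 0 0; 40 0 0 20 0; 40 0 0 30 0; 40 0 0 25 0; 40 0 0 0 0; 40 0 0 0 0"
}}

```text
time: 19.83
tcp_pos: [0.4416, 0.2834, 0.1705]
eef_rot: [[1.0, -0.001, -0.005], [-0.001, -1.0, -0.003], [-0.005, 0.003, -1.0]]
wrist_force: [1.0, -0.4, -0.5]
width: 0.0563
grasp_force: 30.0
```

```bash
python3 st.py;python3 look.py j .1 .16 .466 -.028;  python3 -c "
from h import *
print(held('scene','j',.12,.21,.44,.28,yellow))
print(held('scene','j',.05,.12,.44,.28,white))"
```

```text
19.8333 [0.4416 0.2834 0.1705] [-0.3184  0.3526 -0.4489  1.9528  0.1935  0.8836 -2.4392] 0.05627876924662777 29.999741669744253 [ 0.9676 -0.3926 -0.5284]
scene 0  
top 0  
(991, np.float64(0.17932223912188866), np.float64(0.13272454570567194), array([0.4382438 , 0.28386642]), 178, (np.float64(0.4378367848860613), np.float64(0.2835771411649598), np.float64(0.026101092660339886)))
(1001, np.float64(0.10539283674664224), np.float64(0.05525143898328466), array([0.43907888, 0.28305583]), 156, (np.float64(0.43827567821037045), np.float64(0.2837078608908464), np.float64(0.025517976333005066)))
```

>>> {"fn": "carry_out", "kwargs": {
  "moves": "40 0 0 10 0; 40 0 0 8 0; 40 0 0 4 0; 40 0 0 3 0; 40 0 0 2 0; 40 0 0 0 0; 40 0 0 0 0"
}}

```text
time: 20.52
tcp_pos: [0.4433, 0.2846, 0.1457]
eef_rot: [[1.0, -0.001, 0.0], [-0.001, -1.0, 0.0], [0.0, -0.0, -1.0]]
wrist_force: [-0.2, 0.2, -0.9]
width: 0.0561
grasp_force: 30.0
```

```bash
python3 st.py;python3 look.py k .1 .16 .466 -.028;  python3 -c "
from h import *
print(held('scene','k',.09,.21,.44,.28,yellow))
print(held('scene','k',.05,.12,.44,.28,white))"
```

```text
20.5167 [0.4433 0.2846 0.1457] [-0.3301  0.3862 -0.4388  1.9729  0.219   0.828  -2.4615] 0.056085658890425556 29.999846555292606 [-0.2267  0.1821 -0.8959]
scene 0  
top 0  
(963, np.float64(0.15432759239588645), np.float64(0.1076814250292849), array([0.43980525, 0.28484811]), 182, (np.float64(0.4394643067282615), np.float64(0.2845226596664987), np.float64(0.026063355078608012)))
(647, np.float64(0.10349401681710707), np.float64(0.056034893978912925), array([0.43930307, 0.28331623]), 98, (np.float64(0.43956735876307895), np.float64(0.28322892009288597), np.float64(0.026822511998798083)))
```

>>> {"fn": "carry_out", "kwargs": {
  "moves": "40 0 0 1.3 0; 40 0 0 0 0; 87 0 0 0 0; 87 0 0 0 0; 87 0 0 0 0; 87 0 0 0 0; 87 0 0 0 0; 87 0 0 0 0; 87 0 0 -20 0; 87 0 0 -30 0; 87 0 0 -30 0; 87 0 0 -10 0; 60 24 24 0 0; 60 25 24 0 0; 60 25 25 0 0; 60 25 25 0 0; 60 25 25 0 0; 60 25 25 0 0; 60 0 0 0 0; 60 0 0 0 0"
}}

```text
time: 22.28
tcp_pos: [0.593, 0.1339, 0.2334]
eef_rot: [[1.0, -0.006, -0.001], [-0.006, -1.0, -0.001], [-0.001, 0.001, -1.0]]
wrist_force: [0.1, 1.6, 0.2]
width: 0.0598
grasp_force: 0.0
```

```bash
python3 st.py;python3 look.py l .147 .16 .439 .284;  python3 -c "
from h import *
print(held('scene','l',.09,.21,.44,.28,yellow))
print(held('scene','l',.05,.12,.44,.28,white))
for n in ('scene_l','top_l'):
    z=np.load(n+'.npz'); C=cloud(n.split('_')[0],z['d']); C[z['d']==0]=9
    P=near(C,(.592,.137),.030,.05,.03); print(len(P),fitc(P) if len(P)>3 else '',P[:,2].max() if len(P) else '')
"
```

```text
22.2833 [0.593  0.1339 0.2334] [-0.0511  0.3987 -0.3577  1.7088  0.1566  1.0634 -2.0362] 0.05984057807405936 0.0 [0.0848 1.5505 0.1866]
scene 226 [0.4394 0.2842 0.0262] [0.1471 0.1503 0.1532]
top 136 [0.44   0.2821 0.0263] [0.1473 0.152  0.1569]
(1124, np.float64(0.15172586210630798), np.float64(0.10694145246470876), array([0.43943527, 0.28431072]), 223, (np.float64(0.43928224329484294), np.float64(0.2843042463046155), np.float64(0.026045817669722884)))
(610, np.float64(0.1009797065095482), np.float64(0.056624541582630195), array([0.43900953, 0.28317329]), 101, (np.float64(0.4392978112189683), np.float64(0.2829776788967377), np.float64(0.026859601906500427)))
29 (np.float64(0.5930502830972982), np.float64(0.13549985331387326), np.float64(0.006548684514600474)) 0.04281930251136479
0
```

View pics/scene_l.png

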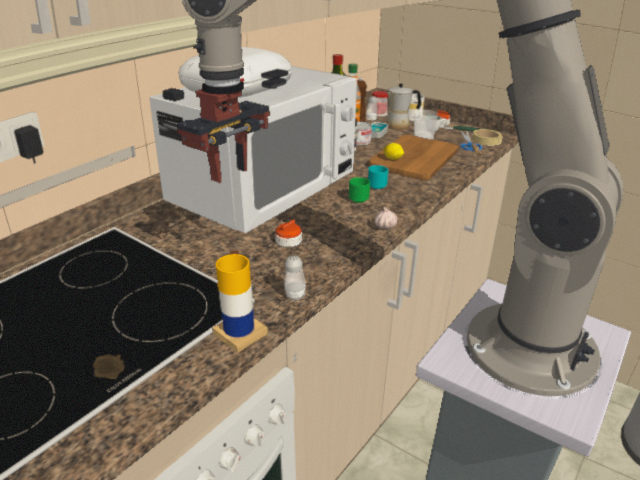

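The tower (235,300) stands straight: blue, white, yellow on the base. The lid is hidden behind it from this camera, and the timer, shaker and garlic have not moved. I'll check the microwave clearance before going down.

```bash
python3 -c "
from h import *
for c in ('scene','top'):
    z=np.load(c+'0.npz'); C=cloud(c,z['d']); C[z['d']==0]=9
    P=C.reshape(-1,3); P=P[(P[:,2]>.06)&(P[:,2]<.3)&(P[:,1]>-.1)&(P[:,1]<.4)&(P[:,0]>.5)&(P[:,0]<.9)]
    print(c,len(P),np.percentile(P[:,0],[0.5,2,10]),np.percentile(P[:,1],[98,99.5]))
"
```

```text
scene 11226 [0.66205748 0.66329322 0.66577226] [0.03707689 0.03856388]
top 4607 [0.66168457 0.66222125 0.66390757] [0.03040108 0.03208776]
```

>>> {"fn": "carry_out", "kwargs": {
  "moves": "60 0.5 -3 20 0; 60 0 0 30 0; 60 0 0 30 0; 60 0 0 20 0; 60 0 0 0 0; 60 0 0 0 0"
}}

```text
time: 22.88
tcp_pos: [0.5912, 0.1407, 0.1339]
eef_rot: [[1.0, 0.001, -0.002], [0.001, -1.0, 0.0], [-0.002, -0.0, -1.0]]
wrist_force: [-0.5, -0.3, 1.1]
width: 0.06
grasp_force: 0.0
```

>>> {"fn": "carry_out", "kwargs": {
  "moves": "60 1.5 3.5 25 0; 60 0 0 30 0; 60 0 0 25 0; 60 0 0 11 0; 60 0 0 0 0; 60 0 0 0 0"
}}

```text
time: 23.38
tcp_pos: [0.5949, 0.1367, 0.0448]
eef_rot: [[1.0, -0.001, 0.002], [-0.001, -1.0, 0.001], [0.002, -0.001, -1.0]]
wrist_force: [-0.3, 0.0, 1.0]
width: 0.06
grasp_force: 0.0
```

```bash
python3 st.py; python3 -c "
from h import *
im,d=viewer.snapshot('top'); cv2.imwrite('pics/lid.png',cv2.resize(im[150:300,180:380,::-1],None,fx=3,fy=3))"
```

```text
23.3833 [0.5949 0.1367 0.0448] [-0.1027  0.6284 -0.302   1.8369  0.2699  0.7146 -2.1267] 0.05998982171921237 0.0 [-0.342   0.0117  0.9502]
```

View pics/lid.png

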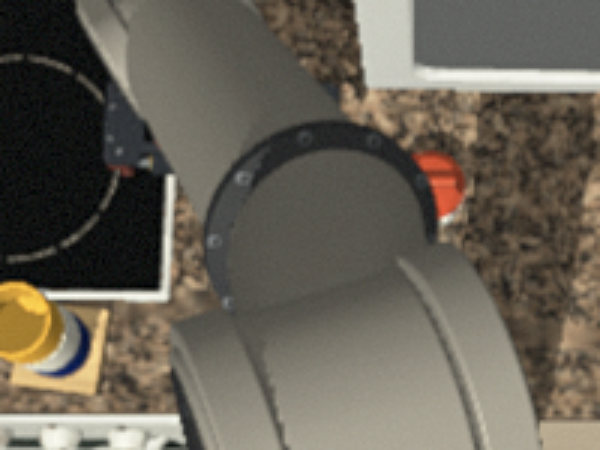

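The arm hides the lid from above; the yellow pot (20,320) and the egg timer (445,185) are undisturbed. Going down the last 8 mm and closing.

>>> {"fn": "carry_out", "kwargs": {
  "moves": "60 -1.5 0 5 0; 60 0 0 3 0; 60 0 0 0 0; 60 0 0 0 0; 5 0 0 0 0; 5 0 0 0 0; 5 0 0 0 0; 5 0 0 0 0; 5 0 0 0 0; 5 0 0 0 0; 5 0 0 0 0; 5 0 0 0 0; 5 0 0 0 0"
}}

```text
time: 24.52
tcp_pos: [0.5925, 0.1358, 0.0353]
eef_rot: [[1.0, -0.001, -0.0], [-0.001, -1.0, -0.0], [-0.0, 0.0, -1.0]]
wrist_force: [-0.4, 0.1, 0.3]
width: 0.0183
grasp_force: 30.0
```

>>> {"fn": "carry_out", "kwargs": {
  "moves": "5 0 0 -15 0; 5 0 0 -30 0; 5 0 0 -35 0; 5 0 0 -35 0; 5 0 0 -35 0; 5 0 0 -35 0; 5 0 0 -35 0; 5 -20 -20 0 0; 5 -22 -21 0 0; 5 -22 -21 0 0; 5 -22 -21 0 0; 5 -22 -21 0 0; 5 -22 -21 0 0; 5 -22 -21 0 0; 5 0 0 10 0; 5 0 0 15 0; 5 0 0 0 0; 5 0 0 0 0; 5 0 0 0 0"
}}

```text
time: 26.1
tcp_pos: [0.4413, 0.2817, 0.2307]
eef_rot: [[1.0, -0.002, 0.0], [-0.002, -1.0, 0.0], [0.0, -0.0, -1.0]]
wrist_force: [-0.5, 0.2, -0.6]
width: 0.0183
grasp_force: 30.0
```

```bash
python3 st.py;python3 look.py m .1 .16 .466 -.028;  python3 -c "
from h import *
print(held('scene','m',.1,.17,.44,.28,yellow))
z=np.load('scene_m.npz'); C=cloud('scene',z['d']); C[z['d']==0]=9
P=near(C,(.44,.284),.155,.4,.06); print(np.histogram(P[:,2],bins=np.arange(.155,.3,.005)))
im=z['im'];cv2.imwrite('pics/m.png',cv2.resize(im[150:350,160:340,::-1],None,fx=3,fy=3))
"
```

```text
26.1 [0.4413 0.2817 0.2307] [-0.2881  0.2756 -0.4722  1.8995  0.1477  1.0002 -2.3981] 0.01831146171077374 29.99984305718499 [-0.4744  0.2088 -0.6262]
scene 0  
top 0  
(1112, np.float64(0.15179501116360072), np.float64(0.10663411298473457), array([0.43935491, 0.28440715]), 212, (np.float64(0.4391299450121348), np.float64(0.2844358284473783), np.float64(0.02606150849369715)))
(array([  0,   0,   0,   0,   0,   0,   0,   3,  19,  11, 141, 283,  73,
        72,  75,  72, 104,  70,  74,  77,  87,  74,  83,  90,  69,  46,
        24,  37]), array([0.155, 0.16 , 0.165, 0.17 , 0.175, 0.18 , 0.185, 0.19 , 0.195,
       0.2  , 0.205, 0.21 , 0.215, 0.22 , 0.225, 0.23 , 0.235, 0.24 ,
       0.245, 0.25 , 0.255, 0.26 , 0.265, 0.27 , 0.275, 0.28 , 0.285,
       0.29 , 0.295]))
```

View pics/m.png

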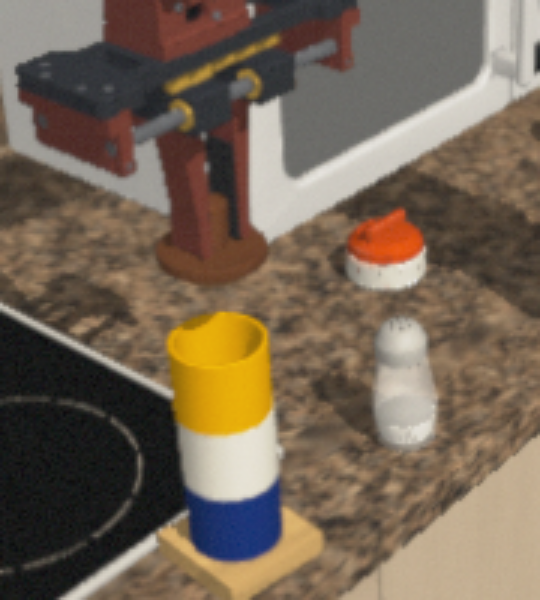

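The lid (212,245) is held level above the yellow pot's mouth (220,340). I'll measure its disc against the pot's mouth.

```bash
python3 -c "
from h import *
z=np.load('scene_m.npz'); C=cloud('scene',z['d']); C[z['d']==0]=9
P=near(C,(.44,.284),.198,.2125,.06)
h=cv2.convexHull(P[:,:2].astype(np.float32)).reshape(-1,2)
print(cv2.minEnclosingCircle(h), fitc(h))
f=least_squares(lambda p:np.hypot(h[:,0]-p[0],h[:,1]-p[1])-.030,[.44,.283],loss='soft_l1',f_scale=.001); print(f.x,f.cost)
"
```

```text
((0.4391140937805176, 0.28252094984054565), 0.03045734018087387) (np.float64(0.4387544877856276), np.float64(0.282829981509754), np.float64(0.029281464292629778))
[0.43921165 0.28245135] 6.3847002927714385e-06
```

>>> {"fn": "carry_out", "kwargs": {
  "moves": "5 0 -1.8 15 0; 5 0 0 15 0; 5 0 0 8 0; 5 0 0 5 0; 5 0 0 4 0; 5 0 0 2 0; 5 0 0 0 0; 5 0 0 0 0"
}}

```text
time: 26.87
tcp_pos: [0.441, 0.284, 0.1818]
eef_rot: [[1.0, -0.001, 0.001], [-0.001, -1.0, 0.0], [0.001, -0.0, -1.0]]
wrist_force: [-0.2, -0.7, 0.1]
width: 0.0186
grasp_force: 30.0
```

>>> {"fn": "carry_out", "kwargs": {
  "moves": "5 0 0 1.5 0; 5 0 0 0 0; 40 0 0 0 0; 40 0 0 0 0; 40 0 0 0 0; 40 0 0 0 0; 40 0 0 0 0; 40 0 0 -15 0; 40 0 0 -25 0; 40 0 0 -25 0; 40 0 0 -25 0; 40 10 30 0 0; 40 10 30 0 0; 40 10 30 0 0; 40 10 30 0 0; 40 10 30 0 0; 40 0 0 0 0; 40 0 0 0 0; 40 0 0 0 0"
}}

```text
time: 28.45
tcp_pos: [0.4903, 0.1345, 0.2699]
eef_rot: [[1.0, -0.001, -0.0], [-0.001, -1.0, 0.001], [-0.0, -0.001, -1.0]]
wrist_force: [-0.5, 0.6, 0.1]
width: 0.0401
grasp_force: 0.0
```

```bash
python3 st.py;python3 look.py n .155 .163 .439 .284;  python3 -c "
from h import *
for c in ('scene','top'):
    z=np.load(c+'_n.npz'); C=cloud(c,z['d']); C[z['d']==0]=9
    P=near(C,(.4395,.284),.163,.22,.04); print('knob',np.percentile(P[:,2],[50,98]),fitc(P))
    D=near(C,(.4395,.284),.157,.164,.04);D=D[np.hypot(D[:,0]-.4395,D[:,1]-.284)>.013]
    A=np.c_[D[:,:2]-[.4395,.284],np.ones(len(D))]; print('disc plane',np.linalg.lstsq(A,D[:,2],rcond=None)[0])
im=np.load('scene_n.npz')['im'];cv2.imwrite('pics/n.png',cv2.resize(im[180:380,180:420,::-1],None,fx=3,fy=3)[:600])
"
```

```text
28.45 [0.4903 0.1345 0.2699] [-0.0513  0.1981 -0.3861  1.8905  0.0841  1.0685 -2.0427] 0.04014486569048419 0.0 [-0.4859  0.6333  0.0631]
scene 505 [0.4387 0.2856 0.0222] [0.1557 0.1594 0.1616]
top 443 [0.4408 0.2832 0.0225] [0.1561 0.1605 0.1628]
knob [0.17872808 0.18679119] (np.float64(0.4397338068805575), np.float64(0.2852913578590751), np.float64(0.007595464233577133))
disc plane [ 0.00308246 -0.01009036  0.15946206]
knob [0.18082666 0.19098142] (np.float64(0.43991551406094376), np.float64(0.2830533614410064), np.float64(0.014723975149014234))
disc plane [0.00028863 0.00865327 0.16075565]
```

View pics/n.png

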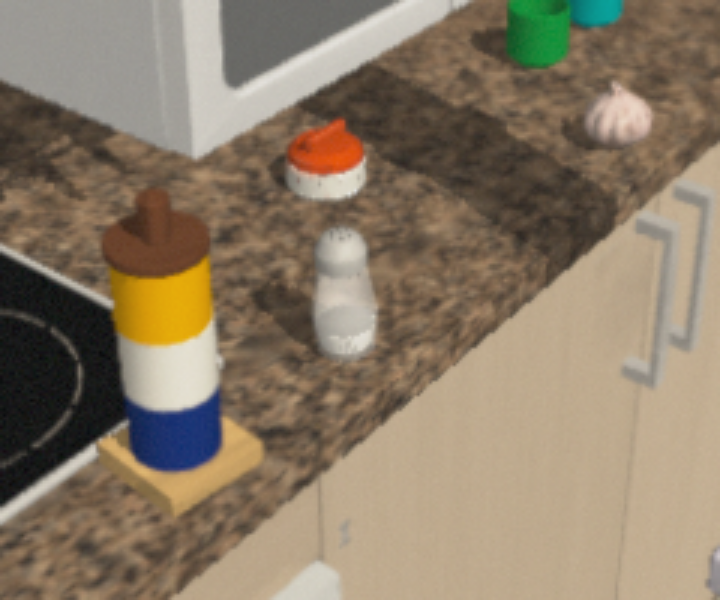

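The tower (165,340) is complete and straight. The lid disc is level at 0.160–0.161 m, as expected (0.161), and the timer, shaker and garlic are untouched.

```bash
python3 -c "
from station import r
print(r.close_job())"
```

```text
the job is handed in; nothing more can be done
None
```

The pot tower is back on its base in the order blue, white, yellow, lid, with each part upright and seated by depth measurement, everything released and the other items untouched, and the job was handed in at about 28.5 s of the 128 s allowed (no verdict was returned).

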